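# Load the long battery into the irrigation controller's sprung bay

## Task

Put the long battery into the open bay of the irrigation controller: press its end against the spring plate, bring the other end down past the retaining lip, and let it back so that it lies level in its cradle, fully home under the lip. It goes in either way round. Leave the short battery where it lies.

Things in the scene. Friction and masses are not known exactly. Their poses are not given: they have to be found in the camera images.
- battery: The long battery: a black cylinder, 38 mm diameter and 88 mm long, with a bare steel post (20 mm diameter, 14 mm long) on each end, 116 mm over all, about 0.25 kg; it lies on the table. Origin on its axis at mid-length (19 mm above the table at the start); x along its axis. Both ends are alike.
- bay: Grey controller fixed to the table, base 212 x 110 x 14 mm. Origin on the table, z up, x along the bay from spring to lip. In its frame (mm): seated battery's axis at y 0, z 42, middle at x 2, in two 45 degree V cradles at x -91 to -33 and 20 to 43, up to z 35; between them all is below z 23, so fingers fit. End wall's face x 60, 44 wide; its top lip, z 58 to 62, overhangs to x 52.
- plate (a point): Middle of the face of the upright steel spring plate at the bay's other end: 44 mm wide, bay z 37 to 84, face at bay x -44 when free. Slides straight back (bay -x) by up to 40 mm against a coil spring, 0.38 N per mm. Its 60 mm wide housing, bay x -128 to -92, reaches z 84. To get its post below the lip, the battery's middle must first be pushed to bay x -26 to -6. Axes as the bay's.
- short_battery: A battery of the same make, too short for this bay: black, 38 mm diameter, body 56 mm long, with the same steel posts, 84 mm over all. Lies on the table; origin on its axis at mid-length, x along its axis. To be left alone.
Not all that is in view belongs to the job. Leave any green or pink look-alike of the battery alone.

How it is judged:
By the outcome, as a careful person would: the job done as asked, in the order asked, and still so for the second after the job is handed in, with the robot touching nothing.
It also fails if it takes over 38 s, if anything falls off the work surface, if the arm or the gripper's body presses on something with over 40 N, if the wrist force passes 120 N, or if a joint passes its speed limit or range.

## Robot

A 6-joint arm with a two-finger parallel gripper is mounted at the origin on the work surface. World frame = base frame: x ahead of the robot, y to its left, z up, the work surface at z = 0. Lengths are in mm, angles in rad, forces in N, time in s.
With the tool pointing down it reaches from about 300 to 875 mm from the base axis. Payload 4.2 kg.
Tool frame: the origin (TCP) lies between the finger pads; the fingertips stand 17 mm ahead of it and the grasp point (between the pads) lies 2 mm behind it (tips_ahead is the distance from the TCP to the fingertips, in mm); z points along the fingers, x is the direction in which the jaws open and shut, and the axes are right-handed (so a half turn about z gives the same grasp; the last joint's range is limited). The gripper opens to 85 mm and grips with 20 to 120 N. Pads are 22 mm wide; open, the fingers measure 114 mm over their backs; the gripper's body (76 mm by 85 mm) begins 54 mm behind the grasp point. The pads swing forward as they close: fully open they stand 13 mm farther back than shut.
Start: joints at [1.329, 0.32, 1.565, -0, 1.257, -0.02], TCP at [126.492, 560.927, 248.338] pointing down, gripper open.
Joint ranges: [-3.11, 3.11], [-0.84, 2.01], [0.21, 2.61], [-1.34, 4.49], [0.05, 2.63], [-2.56, 2.56]. Speed limits (rad/s): [2.57, 2.57, 3.14, 3.14, 3.14, 3.14].

## Interface

Orientations are given as a unit quaternion [x, y, z, w].
In Python, from cell import get_obs, read_camera, camera_params, sign_off, tips_ahead gives the robot as it stands.
- The arm moves only by the shell command python3 -m jog 'ROWS' [FORCE]. ROWS is a JSON object of lists of equal length, an entry for each row: "offset": the shift along the tool's x, y, z in m, a list of three; "delta_rot": the turn, a rotation vector about the tool's x, y, z in rad, a list of three; "jaw": the closure, from -1 (fully open) to 1 (shut). In form: {"offset": [[x, y, z], ...], "delta_rot": [[wx, wy, wz], ...], "jaw": [jaw, ...]}. A call has exactly 10 rows; each row is the pose to reach, as a shift and turn from the pose measured when the call began, along the tool's axes at that moment; what a row does not reach only later rows make up. A row lasts 1/12 s, in which the tool goes at most 41.7 mm and 7.16 degrees, less where a joint would pass 70% of its speed; a pose out of reach is approached as far as the arm can. A call with a gripper value outside its range is refused whole. The fingers move at their own pace and stop on an object; FORCE is the grip in N (left out, the last holds). Time passes only in rows, so rows that repeat a pose let the fingers close, or fill a call up. It gives the time, the measured TCP pose, the force and the opening at its end, in the units of the state.
- get_obs(): the state, without advancing time (a new reading comes with each control period).
- read_camera(name): name is "side" or "top"; returns (picture, depth): 420x560x3 uint8, red, green, blue; 420x560 float32, mm along the optical axis (not along the pixel's ray), 0 where there is no reading.
- camera_params(name): a dict with "fx", "fy", "cx", "cy" (pixels), "k1" (the pictures are not rectified: a ray, as slopes to the right and down, at radius r is drawn at 1 + k1 r^2 times it, then the intrinsics apply), "R" (3x3) and "t" (3): a world point X has camera coordinates R X + t. Camera axes: x right, y down, z forward; pixel columns grow to the right and rows downward; lengths in mm; the calibration is good to about 2 mm. A picture is of the moment at which its call begins. camera_params takes no time and is no camera call.
- sign_off(): hands the job in, once; it reports no verdict.
The state is a dict: "clock": time; "q": joint angles; "joint_velocities": joint speeds; "tau": joint torques, N m; "tool_pos": TCP position; "tool_rot": TCP orientation; "contact_force": force on the tool from outside, world axes, zero at the start; "moment": the same for the moment, N m; "width": finger opening in mm.
Only numpy, scipy, OpenCV 4.12 (cv2) and the standard library are available. Lean on these libraries where they do the work, as an engineer would, in place of code of your own. Each camera call takes 0.05 s, during which the arm holds its last target.

## Working session

There is one attempt and no reset: what is moved stays moved. The work goes in short steps, Python scripts to look and compute and a shell command to move; the robot and the scene stay as the last step left them, time stands still between calls to the robot, and variables do not carry over. Pictures are saved under pics/ and viewed, and the job is handed in when it is done.

```bash
ls; mkdir -p pics; python3 - <<'E'
from cell import *
import cv2, json
print({k:(v if not hasattr(v,'tolist') else v.tolist()) for k,v in get_obs().items()})
for n in("top","side"):
    im,d=read_camera(n); cv2.imwrite(f"pics/{n}0.png",im[:,:,::-1]); 
    import numpy as np; np.save(f"pics/{n}0.npy",d); np.save(f"pics/{n}0im.npy",im)
    print(n,camera_params(n))
E
```

```text
pics
{'clock': 0.0, 'q': [1.3290166820443223, 0.3203244783537809, 1.5656760887481236, -2.428604871349471e-05, 1.2573973507409724, -0.020035275765705494], 'joint_velocities': [0.0007652655777145361, 0.002112030143159107, -0.0012893653200775866, -0.00025612301660760876, -0.002181031257400489, 0.0005059645658879352], 'tau': [-0.002236957079730928, -41.55258536338806, -23.41500163078308, -0.00020535439034574665, 0.008361984801013023, -1.0464936224252597e-05], 'tool_pos': [126.38047328248369, 560.4854822336757, 247.46465974672478], 'tool_rot': [0.781000415201233, 0.6245298524310963, -0.0007090803746280538, 0.000558643819424841], 'contact_force': [0.6283438791637433, -0.12980381605507238, 0.2704683824702395], 'moment': [0.009440226183217292, -0.009279640967499461, 0.02081491152618171], 'width': 85.17934737406672}
top {'fx': 453.96772978296224, 'fy': 453.96772978296224, 'cx': 284.8934274132281, 'cy': 210.93202320129677, 'k1': -0.09392407710111471, 'R': array([[ 0.02551204, -0.99964537,  0.0076339 ],
       [-0.98085687, -0.02650578, -0.19291769],
       [ 0.19305162, -0.00256604, -0.98118525]]), 't': array([-110.29268221,  482.7688778 ,  982.47598708])}
side {'fx': 442.17638880797244, 'fy': 442.17638880797244, 'cx': 277.9455583415527, 'cy': 206.81821466688694, 'k1': -0.01707389409508117, 'R': array([[-0.99129311, -0.13077281, -0.01537675],
       [-0.06349549,  0.57705355, -0.81423432],
       [ 0.11535291, -0.80616851, -0.58033269]]), 't': array([473.01182193, 121.45839637, 840.76219472])}
```

View pics/top0.png

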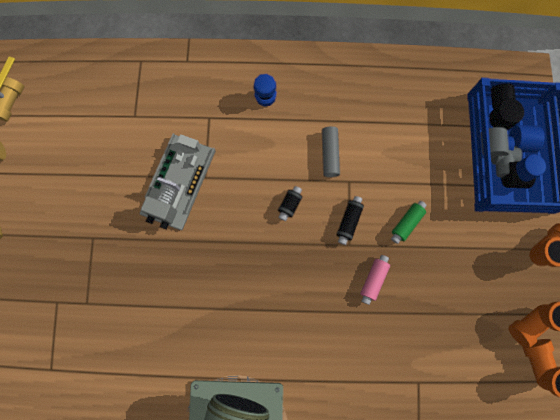

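View pics/side0.png

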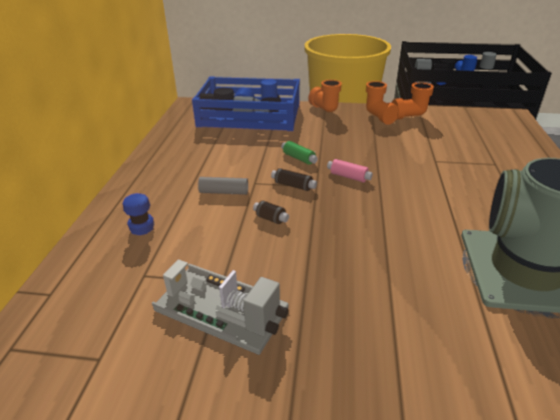

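```bash
cat > h.py <<'E'
import numpy as np, cv2
from cell import *
def K(p): return np.array([[p['fx'],0,p['cx']],[0,p['fy'],p['cy']],[0,0,1.]]), np.array([p['k1'],0,0,0,0.])
def ray(n,uv):
    p=camera_params(n);k,d=K(p)
    s=cv2.undistortPoints(np.asarray(uv,float).reshape(-1,1,2),k,d).reshape(-1,2)
    v=np.c_[s,np.ones(len(s))]@p['R']; return -p['R'].T@p['t'], v
def plane(n,uv,z):
    o,v=ray(n,uv); return o+v*((z-o[2])/v[:,2])[:,None]
def deproj(n,uv,D):
    uv=np.asarray(uv); o,v=ray(n,uv); dd=D[uv[:,1].astype(int),uv[:,0].astype(int)]
    return o+v*dd[:,None]
def proj(n,X):
    p=camera_params(n);k,d=K(p)
    return cv2.projectPoints(np.asarray(X,float).reshape(-1,1,3),cv2.Rodrigues(p['R'])[0],p['t'],k,d)[0].reshape(-1,2)
E
python3 - <<'E'
from h import *
a=np.load('pics/top0im.npy');b=np.load('pics/side0im.npy')
f=lambda im,x,y,w,h,s:cv2.resize(im[y:y+h,x:x+w,::-1],None,fx=s,fy=s,interpolation=cv2.INTER_CUBIC)
cv2.imwrite('pics/c1.png',f(a,130,125,100,110,5));cv2.imwrite('pics/c2.png',f(b,145,250,155,105,5));cv2.imwrite('pics/c3.png',f(a,265,165,120,90,6))
D=np.load('pics/top0.npy');im=a
hsv=cv2.cvtColor(im,cv2.COLOR_RGB2HSV)
m=(hsv[...,2]<60).astype(np.uint8)
m[:165]=0;m[255:]=0;m[:,:265]=0;m[:,:]*=1;m[:,385:]=0
n,l,st,c=cv2.connectedComponentsWithStats(m)
for i in range(1,n):
    if st[i,4]>30:
        ys,xs=np.where(l==i);P=deproj('top',np.c_[xs,ys],D)
        print(st[i],c[i],cv2.minAreaRect(np.c_[xs,ys].astype(np.float32)),np.percentile(P[:,2],[5,50,95]))
E
```

```text
[278 190  24  27 318] [289.36477987 202.62264151] ((289.60003662109375, 202.80001831054688), (15.205260276794434, 25.043960571289062), 26.56505012512207) [24.80653234 35.15562844 40.69110269]
[336 200  27  41 550] [349.48181818 219.56181818] ((349.7554931640625, 219.5474395751953), (15.976487159729004, 38.95870590209961), 19.98310661315918) [25.91093389 35.20177947 40.1167368 ]
```

View pics/c1.png

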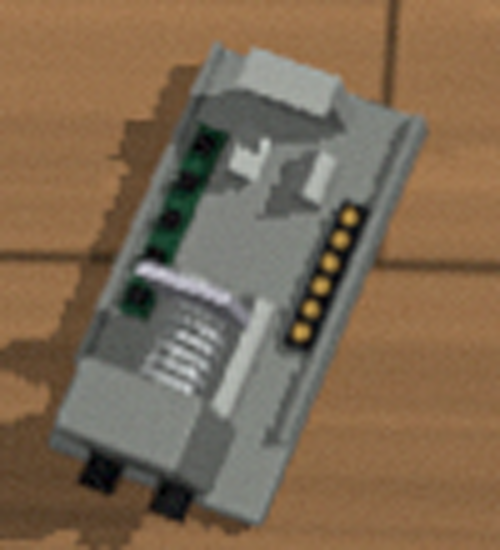

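View pics/c2.png

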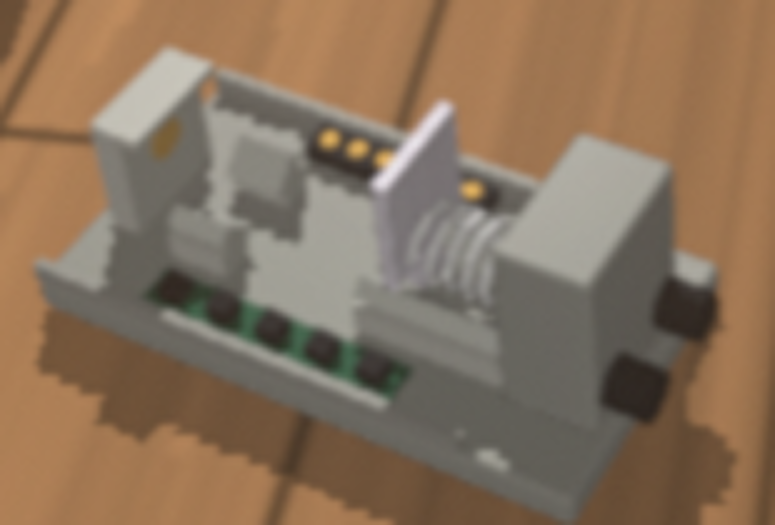

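View pics/c3.png

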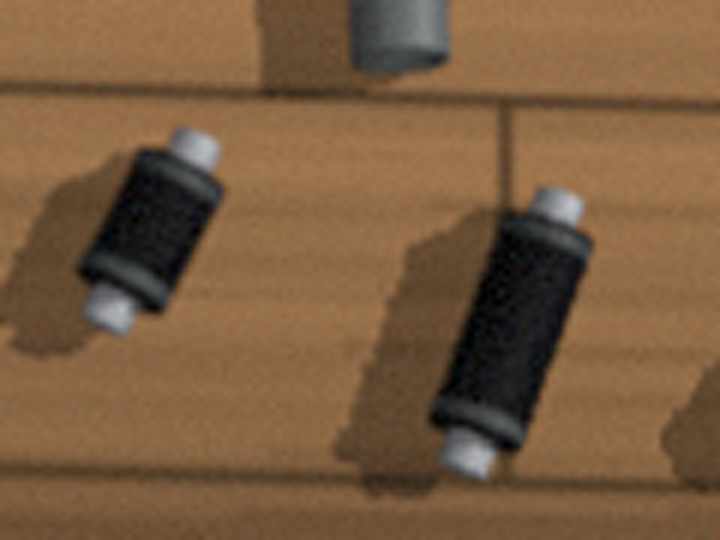

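```bash
python3 - <<'E'
from h import *
def t(L): return np.array(L)/5+[130,125]-0.4
def s(L): return np.array(L)/5+[145,250]-0.4
D=np.load('pics/top0.npy');S=np.load('pics/side0.npy')
np.set_printoptions(precision=1,suppress=True)
print('top lip',plane('top',t([(235,85),(250,48),(342,80),(330,117)]),62))
print('side lip',plane('side',s([(93,122),(170,48),(215,68),(130,140)]),62))
print('top hous',plane('top',t([(52,435),(87,360),(205,398),(180,470)]),84))
print('side hous',plane('side',s([(497,245),(580,135),(672,165),(590,290)]),84))
print('top base14',plane('top',t([(217,45),(427,125),(262,522)]),14))
print('side base14',plane('side',s([(37,263),(575,508),(715,265)]),14))
print('plate top',plane('top',t([(135,268),(245,312)]),84),plane('side',s([(375,185),(447,103)]),84))
# battery
for n,im in(('top',np.load('pics/top0im.npy')),('side',np.load('pics/side0im.npy'))):
    v=im.max(2).astype(int); 
    x0,x1,y0,y1=(330,372,190,250) if n=='top' else (266,322,162,198)
    hsv=cv2.cvtColor(im,cv2.COLOR_RGB2HSV)
    m=np.zeros(v.shape,bool); m[y0:y1,x0:x1]=((hsv[...,1]<70)|(v<50))[y0:y1,x0:x1]
    k,l,st,c=cv2.connectedComponentsWithStats(m.astype(np.uint8)); i=1+st[1:,4].argmax()
    ys,xs=np.where(l==i); r=cv2.minAreaRect(np.c_[xs,ys].astype(np.float32)); print(n,st[i],r)
    bp=cv2.boxPoints(r); 
    o=np.argsort([np.linalg.norm(bp[0]-bp[j]) for j in (1,2,3)]) 
    e=[(bp[0]+bp[1+o[0]])/2,(bp[1+o[1]]+bp[1+o[2]])/2]
    P=plane(n,e,19);print(P,P.mean(0),np.linalg.norm(P[0]-P[1]),np.degrees(np.arctan2(*(P[0]-P[1])[[1,0]])))
    cen=plane(n,[r[0]],19);print(cen)
E
```

```text
top lip [[639.7 157.7  62. ]
 [658.  152.1  62. ]
 [643.2 107.9  62. ]
 [625.  112.3  62. ]]
side lip [[655.7 149.5  62. ]
 [641.  109.9  62. ]
 [621.8 118.2  62. ]
 [640.1 156.5  62. ]]
top hous [[468.2 221.4  84. ]
 [502.4 208.7  84. ]
 [486.6 154.5  84. ]
 [454.1 163.2  84. ]]
side hous [[501.2 208.6  84. ]
 [483.5 158.3  84. ]
 [452.  168.3  84. ]
 [469.8 223.2  84. ]]
top base14 [[677.1 180.4  14. ]
 [638.4  74.9  14. ]
 [442.6 141.2  14. ]]
side base14 [[676.3 172.7  14. ]
 [472.7 250.   14. ]
 [440.9 145.6  14. ]]
plate top [[545.  190.6  84. ]
 [526.  139.5  84. ]] [[544.7 188.1  84. ]
 [529.8 148.6  84. ]]
top [337 196  27  49 692] ((349.75921630859375, 219.76939392089844), (15.869267463684082, 50.31348419189453), 19.536653518676758)
[[ 418.1 -229.8   19. ]
 [ 531.5 -269.4   19. ]] [ 474.8 -249.6   19. ] 120.05734174778391 160.74279666907552
[[ 474.2 -249.3   19. ]]
side [271 169  46  20 241] ((293.6764831542969, 178.7941131591797), (46.324302673339844, 12.854386329650879), 14.03624439239502)
[[ 529.8 -271.7   19. ]
 [ 414.6 -231.5   19. ]] [ 472.2 -251.6   19. ] 121.9585881742529 -19.253242296457568
[[ 471.  -251.2   19. ]]
```

```bash
cat >> h.py <<'E'
from scipy.spatial.transform import Rotation as Ro
BO=np.array([581.9,153.,0]);YB=np.radians(-18.7)
def go(pos,yaw,tilt=0):
    """tool y along heading yaw (world), pointing down, lip end raised by tilt"""
    c,s=np.cos(yaw),np.sin(yaw)
    R=Ro.from_matrix(np.array([[-s,c,0],[c,s,0],[0,0,-1.]]))
    R=R*Ro.from_rotvec([-tilt,0,0])
    o=get_obs();R0=Ro.from_quat(o['tool_rot'])
    off=R0.inv().apply(np.array(pos)-o['tool_pos'])/1000
    print('clock',round(o['clock'],2),'tcp',np.round(o['tool_pos'],1),'F',np.round(o['contact_force'],1),'w',round(o['width'],1))
    print('offset',np.round(off,4),'rot',np.round((R0.inv()*R).as_rotvec(),4))
def bay(p): 
    c,s=np.cos(YB),np.sin(YB); return BO+np.array([c*p[0]-s*p[1],s*p[0]+c*p[1],p[2]])
def tobay(w):
    c,s=np.cos(YB),np.sin(YB); d=np.array(w)-BO; return np.array([c*d[0]+s*d[1],-s*d[0]+c*d[1],d[2]])
def rel(): # heading, tilt of tool in bay
    R=Ro.from_quat(get_obs()['tool_rot']).as_matrix(); y=R[:,1]
    return np.degrees(np.arctan2(y[1],y[0])),np.degrees(np.arcsin(y[2]))
E
python3 -c "
from h import *
print(tips_ahead() if callable(tips_ahead) else tips_ahead)
go([400,250,240],np.radians(-19.2));go([473.5,-250,120],np.radians(-19.2))"
```

```text
17.0
clock 0.1 tcp [126.4 560.5 247.6] F [0.1 0.5 0.1] w 85.4
offset [-0.2427  0.3352  0.0079] rot [1.000e-04 1.600e-03 1.133e-01]
clock 0.1 tcp [126.4 560.5 247.6] F [0.1 0.5 0.1] w 85.4
offset [-0.7141  0.5169  0.1287] rot [1.000e-04 1.600e-03 1.133e-01]
```

```bash
python3 -m jog '{"offset":[[-0.24,0.335,0],[-0.24,0.335,0],[-0.24,0.335,0],[-0.24,0.335,0],[-0.24,0.335,0],[-0.24,0.335,0],[-0.24,0.335,0],[-0.24,0.335,0],[-0.24,0.335,0],[-0.24,0.335,0]],"delta_rot":[[0,0,0.113],[0,0,0.113],[0,0,0.113],[0,0,0.113],[0,0,0.113],[0,0,0.113],[0,0,0.113],[0,0,0.113],[0,0,0.113],[0,0,0.113]],"jaw":[-1,-1,-1,-1,-1,-1,-1,-1,-1,-1]}' 80
python3 -c "
from h import *
go([473.5,-250,120],np.radians(-19.2))"
```

```text
clock: 0.93
tool_pos: [401.4, 250.5, 247.8]
tool_rot: [0.815, 0.579, -0.001, 0.001]
contact_force: [-0.1, -0.3, -0.0]
width: 85.4
clock 0.93 tcp [401.4 250.5 247.8] F [-0.1 -0.3 -0. ] w 85.4
offset [-0.4486  0.2328  0.1287] rot [ 0.0002  0.002  -0.0002]
```

```bash
python3 -m jog '{"offset":[[-0.449,0.233,0.129],[-0.449,0.233,0.129],[-0.449,0.233,0.129],[-0.449,0.233,0.129],[-0.449,0.233,0.129],[-0.449,0.233,0.129],[-0.449,0.233,0.129],[-0.449,0.233,0.129],[-0.449,0.233,0.129],[-0.449,0.233,0.129]],"delta_rot":[[0,0,0],[0,0,0],[0,0,0],[0,0,0],[0,0,0],[0,0,0],[0,0,0],[0,0,0],[0,0,0],[0,0,0]],"jaw":[-1,-1,-1,-1,-1,-1,-1,-1,-1,-1]}'
python3 -c "
from h import *
go([473.5,-250,100],np.radians(-19.2))"
```

```text
clock: 1.77
tool_pos: [458.1, -149.1, 145.4]
tool_rot: [0.815, 0.579, -0.001, 0.0]
contact_force: [0.4, -0.2, -0.7]
width: 85.2
clock 1.77 tcp [ 458.1 -149.1  145.4] F [ 0.4 -0.2 -0.7] w 85.2
offset [-0.0901  0.0477  0.0456] rot [-0.0002  0.0019 -0.0006]
```

```bash
python3 -m jog '{"offset":[[-0.09,0.048,0.03],[-0.09,0.048,0.046],[-0.09,0.048,0.046],[-0.09,0.048,0.046],[-0.09,0.048,0.06],[-0.09,0.048,0.08],[-0.09,0.048,0.1],[-0.09,0.048,0.115],[-0.09,0.048,0.124],[-0.09,0.048,0.124]],"delta_rot":[[0,0,0],[0,0,0],[0,0,0],[0,0,0],[0,0,0],[0,0,0],[0,0,0],[0,0,0],[0,0,0],[0,0,0]],"jaw":[-1,-1,-1,-1,-1,-1,-1,-1,-1,-1]}' 80
python3 - <<'E'
from h import *
go([473.5,-250,21],np.radians(-19.2))
for n in("top","side"):
    im,d=read_camera(n)
    x,y,w,h=(310,170,80,90) if n=='top' else (250,110,90,100)
    cv2.imwrite(f"pics/g_{n}.png",cv2.resize(im[y:y+h,x:x+w,::-1],None,fx=5,fy=5,interpolation=cv2.INTER_CUBIC))
E
```

```text
clock: 2.6
tool_pos: [472.5, -248.9, 20.0]
tool_rot: [0.815, 0.579, -0.002, -0.001]
contact_force: [-0.3, -1.1, 0.1]
width: 85.8
clock 2.6 tcp [ 472.5 -248.9   20. ] F [-0.3 -1.1  0.1] w 85.8
offset [-0.0007  0.0013 -0.0011] rot [-0.0043  0.001  -0.0002]
```

View pics/g_side.png

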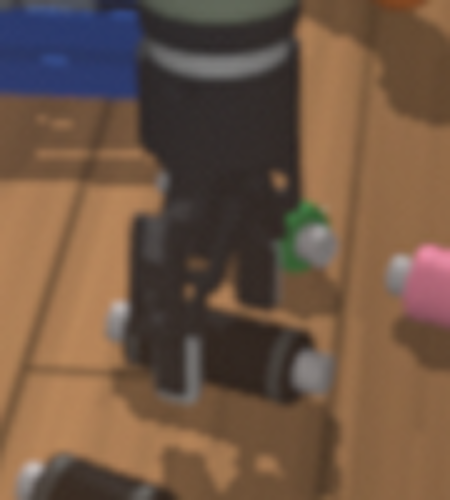

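View pics/g_top.png

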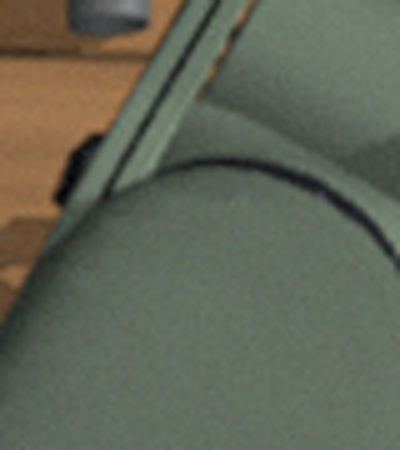

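```bash
python3 -m jog '{"offset":[[0,0.001,-0.002],[0,0.001,-0.002],[0,0.001,-0.002],[0,0.001,-0.002],[0,0.001,-0.002],[0,0.001,-0.002],[0,0.001,-0.002],[0,0.001,-0.002],[0,0.001,-0.002],[0,0.001,-0.002]],"delta_rot":[[0,0,0],[0,0,0],[0,0,0],[0,0,0],[0,0,0],[0,0,0],[0,0,0],[0,0,0],[0,0,0],[0,0,0]],"jaw":[0,0.5,1,1,1,1,1,1,1,1]}' 80
python3 -m jog '{"offset":[[0,0,0],[0,0,0],[0,0,0],[0,0,-0.01],[0,0,-0.03],[0,0,-0.06],[0,0,-0.09],[0,0,-0.12],[0,0,-0.13],[0,0,-0.13]],"delta_rot":[[0,0,0],[0,0,0],[0,0,0],[0,0,0],[0,0,0],[0,0,0],[0,0,0],[0,0,0],[0,0,0],[0,0,0]],"jaw":[1,1,1,1,1,1,1,1,1,1]}' 80
python3 - <<'E'
from h import *
go(bay([30,0,180]),YB)
print(rel())
im,d=read_camera("side")
x,y,w,h=(240,60,100,110)
cv2.imwrite(f"pics/l_side.png",cv2.resize(im[y:y+h,x:x+w,::-1],None,fx=5,fy=5,interpolation=cv2.INTER_CUBIC))
E
```

```text
clock: 3.53
tool_pos: [475.4, -250.6, 25.1]
tool_rot: [0.815, 0.579, -0.0, 0.001]
contact_force: [-0.7, 0.3, 6.7]
width: 36.0
clock: 4.37
tool_pos: [476.7, -250.9, 157.9]
tool_rot: [0.815, 0.579, 0.001, 0.004]
contact_force: [-0.6, 0.8, -3.7]
width: 35.9
clock 4.37 tcp [ 476.7 -250.9  157.9] F [-0.6  0.8 -3.7] w 35.9
offset [ 0.4162 -0.0033 -0.0235] rot [ 0.008   0.0033 -0.0089]
(np.float64(-19.207066133470704), np.float64(0.4614429275251419))
```

View pics/l_side.png

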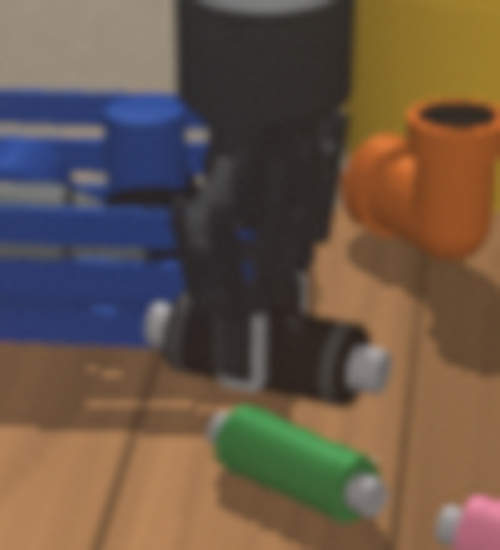

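```bash
cat >> h.py <<'E'
def vplane(n,uv,P,yaw):
    "hit rays with vertical plane through P with heading yaw; return along (from P), z"
    o,v=ray(n,uv); nn=np.array([-np.sin(yaw),np.cos(yaw),0]); t=((P-o)@nn)/(v@nn); X=o+v*t[:,None]
    return np.c_[(X-P)@[np.cos(yaw),np.sin(yaw),0],X[:,2]]
E
python3 - <<'E'
from h import *
P=np.array(get_obs()['tool_pos']);y=np.radians(-19.2)
uv=np.array([(146,325),(160,302),(165,350),(389,370),(380,345),(365,392)])/5+[240,60]-.4
print(vplane('side',uv,P,y))
E
```

```text
[[ 59.90162693 152.06500451]
 [ 52.1923895  165.10993072]
 [ 50.19127726 141.25937044]
 [-62.44920249 154.2246781 ]
 [-57.70613782 165.43343311]
 [-51.28153472 141.01003015]]
```

```bash
cat >> h.py <<'E'
def goM(M,a,d=5.5,e=1.3):
    tz=np.array([np.sin(a),0,-np.cos(a)]);ty=np.array([np.cos(a),0,np.sin(a)])
    T=np.array(M,float)-d*tz+e*ty; go(bay(T),YB,a)
def whereM(d=5.5,e=1.3):
    o=get_obs();R=Ro.from_quat(o['tool_rot']).as_matrix()
    M=tobay(o['tool_pos']+d*R[:,2]-e*R[:,1])
    F=o['contact_force'];c,s=np.cos(YB),np.sin(YB)
    print('M bay',np.round(M,1),'head,tilt',np.round(rel(),2),'Fbay',np.round([c*F[0]+s*F[1],-s*F[0]+c*F[1],F[2]],1),'mom',np.round(o['moment'],2),'w',round(o['width'],1))
E
python3 -c "
from h import *
whereM();goM([24,0,130],0.3)"
```

```text
M bay [  27.1 -416.1  150.1] head,tilt [-19.21   0.2 ] Fbay [-0.7  0.3 -3.2] mom [0.05 0.03 0.01] w 35.6
clock 4.42 tcp [ 475.4 -250.3  155.6] F [-0.5  0.5 -3.2] w 35.6
offset [ 0.4161 -0.0085  0.0188] rot [-0.2966  0.0039 -0.0084]
```

```bash
python3 -m jog '{"offset":[[0.416,-0.009,0.0],[0.416,-0.009,0.0],[0.416,-0.009,0],[0.416,-0.009,0],[0.416,-0.009,0],[0.416,-0.009,0.01],[0.416,-0.009,0.018],[0.416,-0.009,0.018],[0.416,-0.009,0.018],[0.416,-0.009,0.018]],"delta_rot":[[-0.1,0,0],[-0.2,0,-0.005],[-0.295,0.004,-0.008],[-0.295,0.004,-0.008],[-0.295,0.004,-0.008],[-0.295,0.004,-0.008],[-0.295,0.004,-0.008],[-0.295,0.004,-0.008],[-0.295,0.004,-0.008],[-0.295,0.004,-0.008]],"jaw":[1,1,1,1,1,1,1,1,1,1]}' 80
python3 - <<'E'
from h import *
whereM();goM([22,0,76],0.3)
for n in("side","top"):
    im,d=read_camera(n); np.save(f'pics/a_{n}im.npy',im)
    x,y,w,h=(140,200,160,150) if n=='side' else (110,90,140,150)
    cv2.imwrite(f"pics/a_{n}.png",cv2.resize(im[y:y+h,x:x+w,::-1],None,fx=4,fy=4,interpolation=cv2.INTER_CUBIC))
E
```

```text
clock: 5.25
tool_pos: [601.9, 146.9, 132.9]
tool_rot: [0.804, 0.577, 0.084, 0.12]
contact_force: [1.4, -1.1, -2.4]
width: 35.6
M bay [ 21.2   0.7 127.2] head,tilt [-18.64  16.79] Fbay [ 1.7 -0.6 -2.4] mom [ 0.09  0.23 -0.02] w 35.6
clock 5.25 tcp [601.9 146.9 132.9] F [ 1.4 -1.1 -2.4] w 35.6
offset [-0.0005 -0.0141  0.0493] rot [-0.0069  0.0034  0.001 ]
```

View pics/a_side.png

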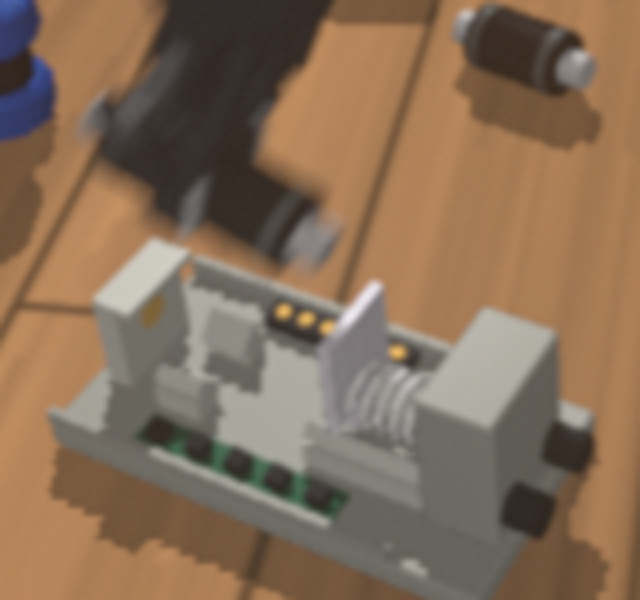

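View pics/a_top.png

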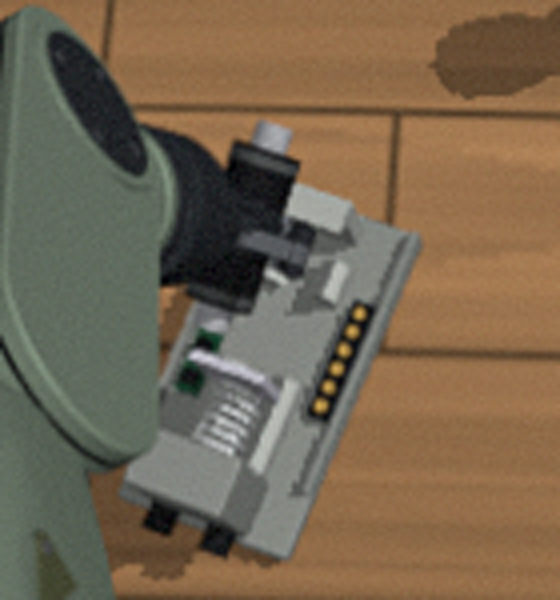

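```bash
python3 - <<'E'
from h import *
whereM()
a=0.293
M=np.array([21.2,.7,127.2])
E=[bay(M+58*np.array([np.cos(a),0,np.sin(a)])),bay(M-58*np.array([np.cos(a),0,np.sin(a)]))]
print((proj('top',E)+.4-[110,90])*4)
# seated-height bay points to check bay pose
C=[bay(p) for p in ([52,22,62],[52,-22,62],[-92,30,84],[-92,-30,84],[-128,30,84],[-128,-30,84],[106,55,14],[106,-55,14],[-106,-55,14],[-44,22,84],[-44,-22,84])]
print((proj('top',C)+.4-[110,90])*4); print((proj('side',C)+.4-[140,200])*4)
E
```

```text
M bay [ 22.1   5.  127.2] head,tilt [-18.37  16.91] Fbay [ 0.2 -1.4 -1.9] mom [-0.02  0.3   0.01] w 35.9
[[288.92142826 130.42787059]
 [222.74081986 334.47770696]]
[[268.70719827 210.38880921]
 [338.33392779 235.04015731]
 [145.89919773 424.41404222]
 [244.54503598 461.0313369 ]
 [120.08968226 484.22871716]
 [219.13619477 521.46509177]
 [271.5458956  141.1323583 ]
 [437.24681996 199.10178886]
 [302.76042444 522.07913737]
 [193.02574613 350.53999765]
 [264.95106219 376.79553565]]
[[ 1.27766200e+02  3.13514319e+02]
 [ 1.88768813e+02  2.49816112e+02]
 [ 4.08288339e+02  3.99746726e+02]
 [ 4.81704375e+02  3.00432060e+02]
 [ 4.90978904e+02  4.30479331e+02]
 [ 5.60721468e+02  3.27434850e+02]
 [-4.89938902e-01  4.02840374e+02]
 [ 1.50962432e+02  2.48779048e+02]
 [ 5.42773046e+02  3.89100012e+02]
 [ 3.13861509e+02  3.47251677e+02]
 [ 3.70896760e+02  2.77875627e+02]]
```

```bash
python3 -c "
from h import *
whereM();goM([22,0,76],0.3)"
```

```text
M bay [ 22.1   5.  127.2] head,tilt [-18.37  16.91] Fbay [ 0.2 -1.4 -1.9] mom [-0.02  0.3   0.01] w 35.9
clock 5.35 tcp [604.1 150.8 132.8] F [-0.2 -1.4 -1.9] w 35.9
offset [-0.005  -0.015   0.0489] rot [-0.0049 -0.0019  0.0055]
```

```bash
python3 -m jog '{"offset":[[-0.004,-0.001,0.002],[-0.005,-0.003,0.008],[-0.005,-0.005,0.016],[-0.005,-0.008,0.025],[-0.005,-0.01,0.033],[-0.005,-0.013,0.041],[-0.005,-0.015,0.046],[-0.005,-0.015,0.049],[-0.005,-0.015,0.049],[-0.005,-0.015,0.049]],"delta_rot":[[-0.005,-0.002,0.005],[-0.005,-0.002,0.005],[-0.005,-0.002,0.005],[-0.005,-0.002,0.005],[-0.005,-0.002,0.005],[-0.005,-0.002,0.005],[-0.005,-0.002,0.005],[-0.005,-0.002,0.005],[-0.005,-0.002,0.005],[-0.005,-0.002,0.005]],"jaw":[1,1,1,1,1,1,1,1,1,1]}' 80
python3 - <<'E'
from h import *
whereM();goM([-17,0,75],0.3)
for n in("side","top"):
    im,d=read_camera(n); np.save(f'pics/b_{n}im.npy',im)
    x,y,w,h=(140,200,160,150) if n=='side' else (110,90,140,150)
    cv2.imwrite(f"pics/b_{n}.png",cv2.resize(im[y:y+h,x:x+w,::-1],None,fx=4,fy=4,interpolation=cv2.INTER_CUBIC))
whereM()
E
```

```text
clock: 6.18
tool_pos: [602.7, 146.1, 81.7]
tool_rot: [0.803, 0.576, 0.087, 0.122]
contact_force: [0.1, 0.2, -2.8]
width: 35.8
M bay [22.3  0.1 76.1] head,tilt [-18.68  17.22] Fbay [-0.   0.2 -2.8] mom [0.06 0.28 0.  ] w 35.8
clock 6.18 tcp [602.7 146.1  81.7] F [ 0.1  0.2 -2.8] w 35.8
offset [-0.0001 -0.0379 -0.0106] rot [ 0.0006 -0.0001  0.0004]
M bay [22.4  0.3 76.5] head,tilt [-18.68  17.26] Fbay [-0.1  0.5 -3.1] mom [0.17 0.26 0.02] w 35.8
```

View pics/b_side.png

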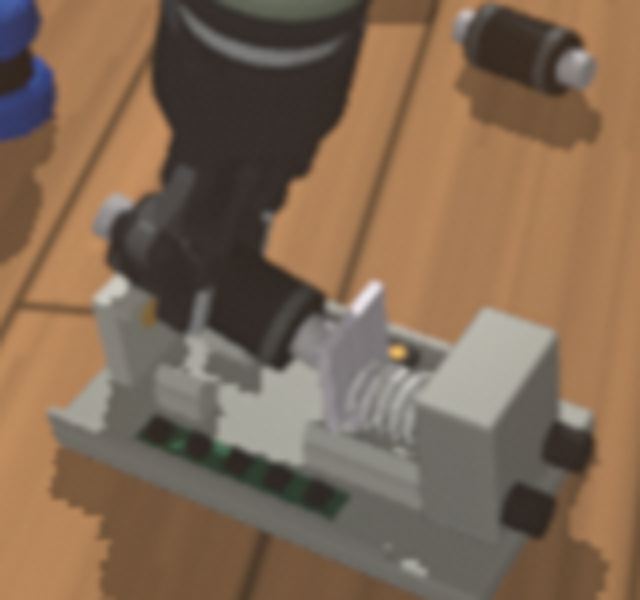

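View pics/b_top.png

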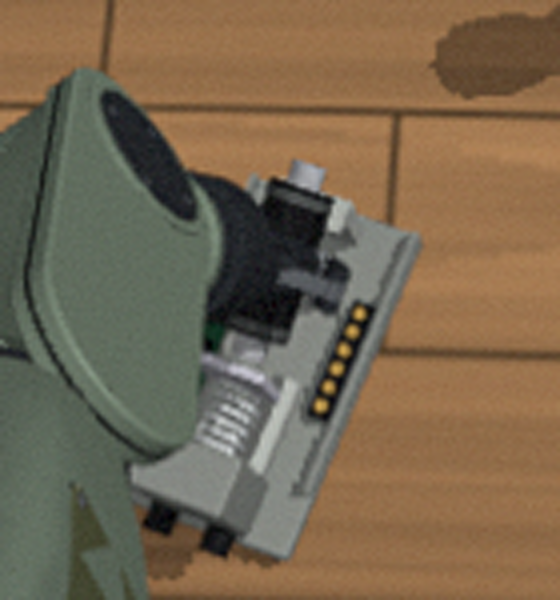

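```bash
python3 -m jog '{"offset":[[0,-0.003,-0.001],[0,-0.007,-0.002],[0,-0.012,-0.0035],[0,-0.017,-0.005],[0,-0.022,-0.006],[0,-0.027,-0.0075],[0,-0.032,-0.009],[0,-0.036,-0.010],[0,-0.038,-0.0106],[0,-0.038,-0.0106]],"delta_rot":[[0,0,0],[0,0,0],[0,0,0],[0,0,0],[0,0,0],[0,0,0],[0,0,0],[0,0,0],[0,0,0],[0,0,0]],"jaw":[1,1,1,1,1,1,1,1,1,1]}' 100
python3 - <<'E'
from h import *
whereM();goM([-17,0,60],0.15)
for n in("side","top"):
    im,d=read_camera(n); np.save(f'pics/d_{n}im.npy',im)
    x,y,w,h=(140,200,160,150) if n=='side' else (110,90,140,150)
    cv2.imwrite(f"pics/d_{n}.png",cv2.resize(im[y:y+h,x:x+w,::-1],None,fx=4,fy=4,interpolation=cv2.INTER_CUBIC))
whereM()
E
```

```text
clock: 7.12
tool_pos: [568.1, 158.9, 83.0]
tool_rot: [0.802, 0.577, 0.091, 0.124]
contact_force: [10.1, -6.8, -1.7]
width: 35.0
M bay [-14.6   1.2  77.3] head,tilt [-18.54  17.63] Fbay [11.7 -3.2 -1.7] mom [-0.88 -1.27  0.02] w 35.0
clock 7.12 tcp [568.1 158.9  83. ] F [10.1 -6.8 -1.7] w 35.0
offset [-0.0012 -0.0067  0.0161] rot [ 0.1577 -0.0032  0.0029]
M bay [-14.2   1.2  77.4] head,tilt [-18.55  17.65] Fbay [11.1 -2.6 -2.3] mom [-0.97 -1.28 -0.01] w 34.9
```

View pics/d_side.png

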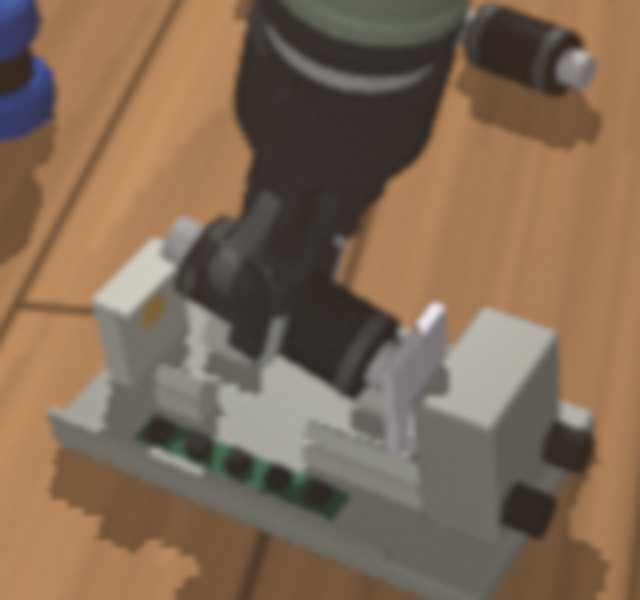

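View pics/d_top.png

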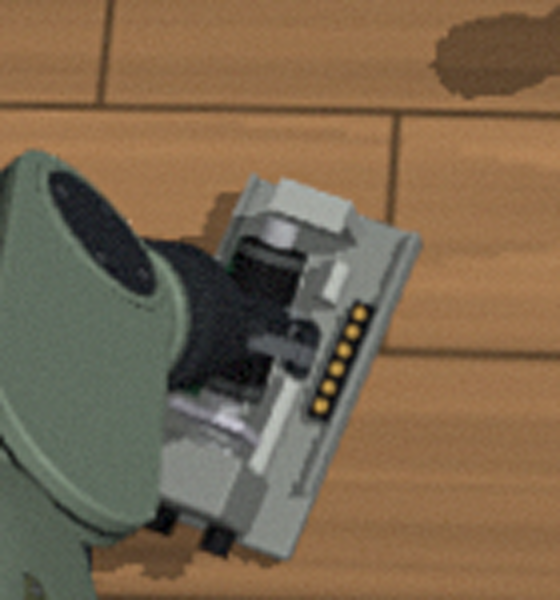

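```bash
python3 -c "
from h import *
goM([-20,0,58],0.12)"
```

```text
clock 7.22 tcp [568.4 158.8  83. ] F [ 9.7 -6.1 -2.3] w 34.9
offset [-0.0012 -0.0104  0.0171] rot [ 0.188  -0.0032  0.0029]
```

```bash
python3 -m jog '{"offset":[[0,-0.006,0],[0,-0.008,0.002],[-0.001,-0.009,0.004],[-0.001,-0.01,0.006],[-0.001,-0.01,0.009],[-0.001,-0.0105,0.012],[-0.001,-0.0105,0.015],[-0.001,-0.0105,0.018],[-0.001,-0.0105,0.018],[-0.001,-0.0105,0.018]],"delta_rot":[[0,0,0],[0.02,0,0],[0.045,0,0],[0.07,0,0],[0.095,-0.001,0.001],[0.12,-0.002,0.002],[0.15,-0.003,0.003],[0.188,-0.003,0.003],[0.188,-0.003,0.003],[0.188,-0.003,0.003]],"jaw":[1,1,1,1,1,1,1,1,1,1]}' 100
python3 - <<'E'
from h import *
whereM();goM([-20,0,43],0.0)
for n in("side",):
    im,d=read_camera(n); np.save(f'pics/e_{n}im.npy',im)
    x,y,w,h=(140,200,160,150) if n=='side' else (110,90,140,150)
    cv2.imwrite(f"pics/e_{n}.png",cv2.resize(im[y:y+h,x:x+w,::-1],None,fx=4,fy=4,interpolation=cv2.INTER_CUBIC))
whereM();goM([-20,0,43],0.0)
E
```

```text
clock: 8.05
tool_pos: [569.8, 159.7, 65.7]
tool_rot: [0.811, 0.582, 0.041, 0.052]
contact_force: [10.3, -3.3, 1.9]
width: 35.1
M bay [-14.2   2.5  60.1] head,tilt [-18.71   7.58] Fbay [10.8  0.2  1.9] mom [-0.51 -1.44 -0.03] w 35.1
clock 8.05 tcp [569.8 159.7  65.7] F [10.3 -3.3  1.9] w 35.1
offset [-0.0026 -0.0073  0.0164] rot [ 0.1323 -0.0067  0.0003]
M bay [-14.4   2.6  60.1] head,tilt [-18.69   7.59] Fbay [11.2 -0.2  2. ] mom [-0.49 -1.46 -0.03] w 34.6
clock 8.1 tcp [569.6 159.8  65.7] F [10.6 -3.8  2. ] w 34.6
offset [-0.0026 -0.0071  0.0164] rot [ 0.1324 -0.0067  0.0006]
```

View pics/e_side.png

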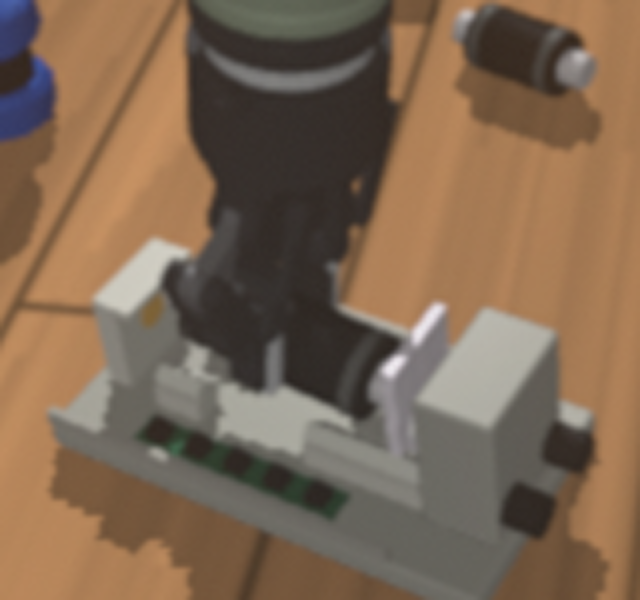

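```bash
python3 - <<'E'
from h import *
a=.132;M=np.array([-14.4,2,60.1]);u=np.array([np.cos(a),0,np.sin(a)]);v=np.array([-np.sin(a),0,np.cos(a)])
P=[bay(M+s*u+r*v) for s,r in((58,10),(58,-10),(44,19),(44,-19),(-44,19),(-44,-19),(-58,10),(-58,-10))]
print(np.round((proj('side',P)+.4-[140,200])*4))
im=np.load('pics/e_sideim.npy')[250:320,155:255,::-1]
cv2.imwrite('pics/e2.png',cv2.resize(im,None,fx=7,fy=7,interpolation=cv2.INTER_CUBIC))
E
```

```text
[[170. 264.]
 [172. 296.]
 [197. 262.]
 [199. 323.]
 [377. 347.]
 [374. 406.]
 [406. 375.]
 [404. 406.]]
```

View pics/e2.png

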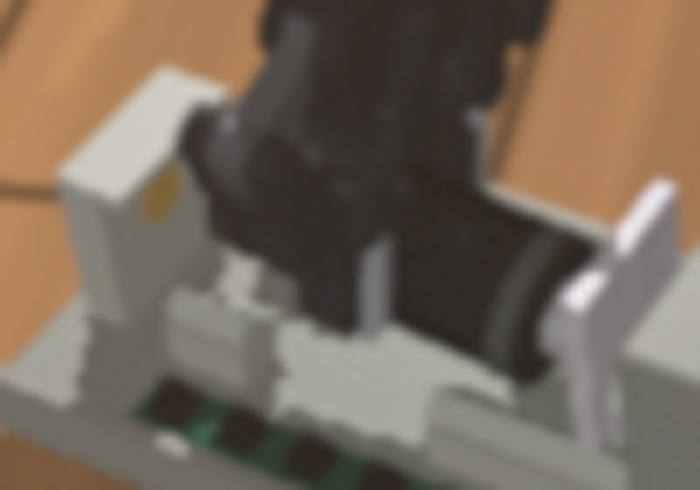

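```bash
python3 -m jog '{"offset":[[0,-0.006,0],[-0.001,-0.008,0.002],[-0.002,-0.008,0.004],[-0.002,-0.008,0.006],[-0.0025,-0.008,0.009],[-0.0025,-0.008,0.012],[-0.0025,-0.008,0.015],[-0.0025,-0.008,0.0165],[-0.0025,-0.008,0.0165],[-0.0025,-0.008,0.0165]],"delta_rot":[[0.01,0,0],[0.02,0,0],[0.04,-0.002,0],[0.06,-0.003,0],[0.08,-0.004,0],[0.1,-0.006,0],[0.12,-0.006,0],[0.132,-0.006,0],[0.132,-0.006,0],[0.132,-0.006,0]],"jaw":[1,1,1,1,1,1,1,1,1,1]}' 100
python3 - <<'E'
from h import *
whereM();goM([-18,0,42],0.0)
for n in("side","top"):
    im,d=read_camera(n); np.save(f'pics/f_{n}im.npy',im)
    x,y,w,h=(140,200,160,150) if n=='side' else (110,90,140,150)
    cv2.imwrite(f"pics/f_{n}.png",cv2.resize(im[y:y+h,x:x+w,::-1],None,fx=4,fy=4,interpolation=cv2.INTER_CUBIC))
whereM()
E
```

```text
clock: 8.93
tool_pos: [569.8, 159.7, 51.2]
tool_rot: [0.812, 0.583, 0.007, 0.004]
contact_force: [11.3, -2.6, 2.1]
width: 34.8
M bay [-14.9   2.5  45.6] head,tilt [-18.64   0.83] Fbay [11.6  1.1  2.1] mom [-0.44 -1.54  0.03] w 34.8
clock 8.93 tcp [569.8 159.7  51.2] F [11.3 -2.6  2.1] w 34.8
offset [-0.0025 -0.0031  0.0036] rot [ 0.0145 -0.0071  0.0012]
M bay [-15.    2.5  45.7] head,tilt [-18.63   0.83] Fbay [11.5 -0.2  1.9] mom [-0.52 -1.54 -0.03] w 34.5
```

View pics/f_side.png

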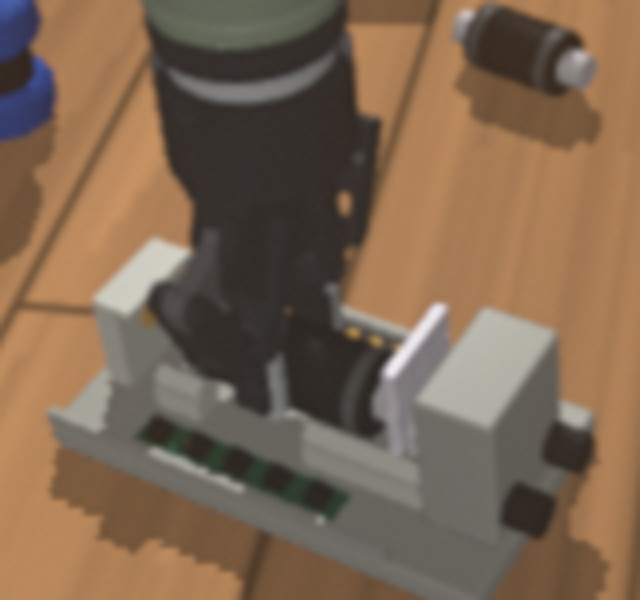

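View pics/f_top.png

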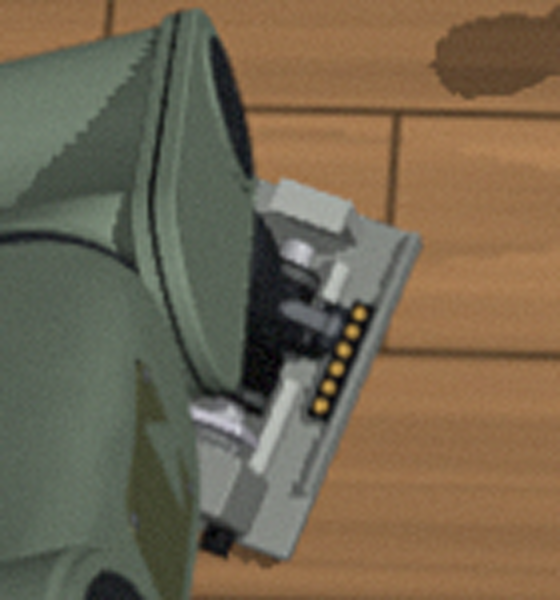

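```bash
python3 -m jog '{"offset":[[-0.001,-0.004,0],[-0.002,-0.004,0.001],[-0.003,-0.004,0.002],[-0.004,-0.004,0.003],[-0.004,-0.004,0.004],[-0.004,-0.004,0.005],[-0.004,-0.004,0.0055],[-0.004,-0.004,0.0055],[-0.004,-0.004,0.0055],[-0.004,-0.004,0.0055]],"delta_rot":[[0.0,0,0],[0.005,0,0],[0.01,-0.002,0],[0.015,-0.003,0],[0.015,-0.004,0],[0.015,-0.006,0],[0.015,-0.006,0],[0.015,-0.006,0],[0.015,-0.006,0],[0.015,-0.006,0]],"jaw":[1,1,1,1,1,1,1,1,1,1]}' 100
python3 - <<'E'
from h import *
whereM();goM([2,0,42],0.0)
E
```

```text
clock: 9.87
tool_pos: [570.8, 158.0, 48.5]
tool_rot: [0.812, 0.584, 0.007, 0.003]
contact_force: [10.6, -3.3, 2.5]
width: 35.3
M bay [-13.3   1.2  43. ] head,tilt [-18.6    0.77] Fbay [11.1  0.3  2.5] mom [-0.28 -1.52 -0.05] w 35.3
clock 9.87 tcp [570.8 158.   48.5] F [10.6 -3.3  2.5] w 35.3
offset [-0.0012  0.0154  0.0012] rot [ 0.0134 -0.008   0.0017]
```

```bash
python3 -m jog '{"offset":[[-0.001,-0.002,0.001],[-0.001,-0.001,0.002],[-0.001,0.001,0.002],[-0.001,0.003,0.002],[-0.001,0.005,0.002],[-0.001,0.007,0.002],[-0.001,0.009,0.002],[-0.001,0.011,0.002],[-0.001,0.013,0.002],[-0.001,0.013,0.002]],"delta_rot":[[0.013,-0.004,0],[0.02,-0.008,0],[0.02,-0.008,0],[0.02,-0.008,0],[0.02,-0.008,0],[0.02,-0.008,0],[0.02,-0.008,0],[0.02,-0.008,0],[0.02,-0.008,0],[0.02,-0.008,0]],"jaw":[1,1,1,1,1,1,1,1,1,1]}' 100
python3 - <<'E'
from h import *
whereM();goM([2,0,42],0.0)
for n in("side","top"):
    im,d=read_camera(n); np.save(f'pics/i_{n}im.npy',im)
    x,y,w,h=(140,200,160,150) if n=='side' else (110,90,140,150)
    cv2.imwrite(f"pics/i_{n}.png",cv2.resize(im[y:y+h,x:x+w,::-1],None,fx=4,fy=4,interpolation=cv2.INTER_CUBIC))
whereM()
E
```

```text
clock: 10.7
tool_pos: [583.5, 153.5, 48.2]
tool_rot: [0.812, 0.583, -0.001, -0.002]
contact_force: [1.7, 0.6, 7.4]
width: 34.8
M bay [ 0.   1.  42.7] head,tilt [-18.61  -0.28] Fbay [1.4 1.2 7.4] mom [-0.05 -0.18 -0.09] w 34.8
clock 10.7 tcp [583.5 153.5  48.2] F [1.7 0.6 7.4] w 34.8
offset [-0.001   0.0019  0.0007] rot [-0.0048 -0.0017  0.0016]
M bay [ 0.   1.  42.7] head,tilt [-18.6   -0.25] Fbay [ 1.  -1.   6.8] mom [-0.09 -0.21 -0.14] w 35.2
```

View pics/i_side.png

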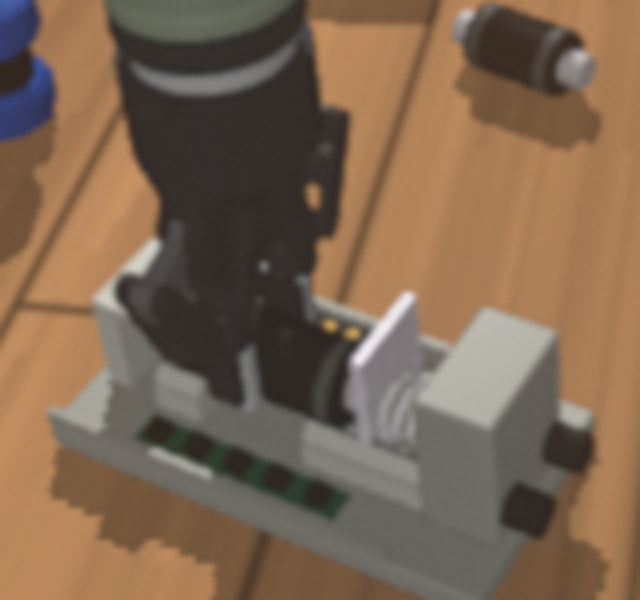

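View pics/i_top.png

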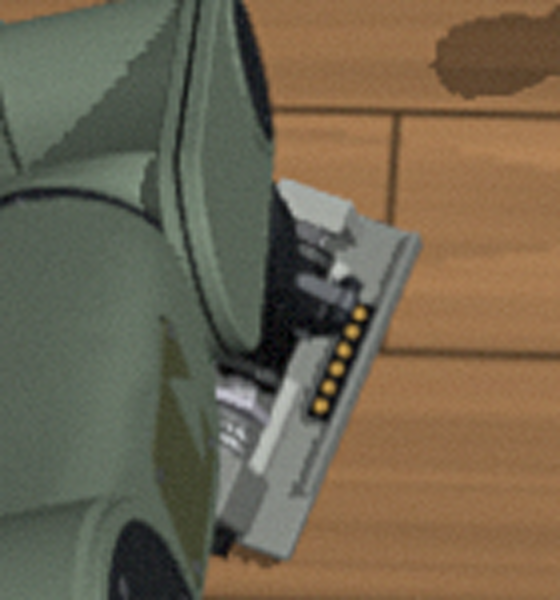

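```bash
python3 -m jog '{"offset":[[0,0.001,0],[0,0.002,0],[0,0.003,0],[0,0.003,0],[0,0.003,0],[0,0.003,0],[0,0.003,0],[0,0.003,0],[0,0.003,0],[0,0.003,0]],"delta_rot":[[0,0,0],[0,0,0],[0,0,0],[0,0,0],[0,0,0],[0,0,0],[0,0,0],[0,0,0],[0,0,0],[0,0,0]],"jaw":[1,1,1,1,1,0,-0.3,-0.4,-0.4,-0.4]}'
python3 - <<'E'
from h import *
whereM()
im,d=read_camera("side")
x,y,w,h=(140,200,160,150)
cv2.imwrite(f"pics/j_side.png",cv2.resize(im[y:y+h,x:x+w,::-1],None,fx=4,fy=4,interpolation=cv2.INTER_CUBIC))
E
```

```text
clock: 11.63
tool_pos: [585.8, 152.7, 48.0]
tool_rot: [0.812, 0.584, -0.001, -0.003]
contact_force: [-0.3, -0.2, -0.1]
width: 59.9
M bay [ 2.5  0.9 42.5] head,tilt [-18.6   -0.32] Fbay [-0.2 -0.3 -0.1] mom [-0.06 -0.02 -0.03] w 59.9
```

View pics/j_side.png

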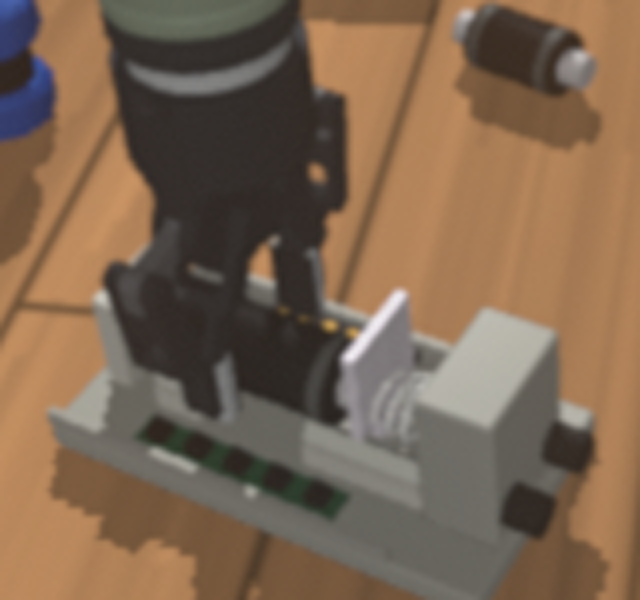

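```bash
python3 -m jog '{"offset":[[0,0,-0.005],[0,0,-0.015],[0,0,-0.03],[0,0,-0.05],[0,0,-0.08],[0,0,-0.11],[0,0,-0.14],[0,0,-0.17],[0,0,-0.19],[0,0,-0.19]],"delta_rot":[[0,0,0],[0,0,0],[0,0,0],[0,0,0],[0,0,0],[0,0,0],[0,0,0],[0,0,0],[0,0,0],[0,0,0]],"jaw":[-0.5,-0.5,-0.5,-0.5,-0.5,-0.5,-0.5,-0.5,-0.5,-0.5]}'
python3 -m jog '{"offset":[[-0.03,0,0],[-0.06,0,0],[-0.1,0,0],[-0.14,0,0],[-0.18,0,0],[-0.22,0,0],[-0.25,0,0],[-0.25,0,0],[-0.25,0,0],[-0.25,0,0]],"delta_rot":[[0,0,0],[0,0,0],[0,0,0],[0,0,0],[0,0,0],[0,0,0],[0,0,0],[0,0,0],[0,0,0],[0,0,0]],"jaw":[-0.5,-0.5,-0.5,-0.5,-0.5,-0.5,-0.5,-0.5,-0.5,-0.5]}'
python3 - <<'E'
from h import *
for n in("side","top"):
    im,d=read_camera(n); np.save(f'pics/k_{n}im.npy',im); np.save(f'pics/k_{n}.npy',d)
    x,y,w,h=(145,240,155,110) if n=='side' else (125,125,110,110)
    cv2.imwrite(f"pics/k_{n}.png",cv2.resize(im[y:y+h,x:x+w,::-1],None,fx=5,fy=5,interpolation=cv2.INTER_CUBIC))
    # predicted seated features
    P=[bay(p) for p in([60,0,42],[46,0,61],[-42,0,61],[-56,0,52],[-42,0,42],[-56,22,84],[-56,-22,84])]
    print(n,np.round((proj(n,P)+.4-[x,y])*5).tolist())
E
```

```text
clock: 12.52
tool_pos: [589.1, 152.6, 244.7]
tool_rot: [0.812, 0.584, 0.004, -0.0]
contact_force: [1.1, -0.5, -0.0]
width: 63.9
clock: 13.35
tool_pos: [509.3, -84.0, 242.8]
tool_rot: [0.812, 0.583, 0.005, -0.001]
contact_force: [0.4, 0.3, -0.4]
width: 64.2
side [[163.0, 186.0], [188.0, 159.0], [404.0, 238.0], [443.0, 270.0], [409.0, 278.0], [399.0, 246.0], [470.0, 158.0]]
top [[320.0, 102.0], [300.0, 116.0], [225.0, 289.0], [218.0, 321.0], [235.0, 299.0], [156.0, 288.0], [246.0, 321.0]]
```

View pics/k_side.png

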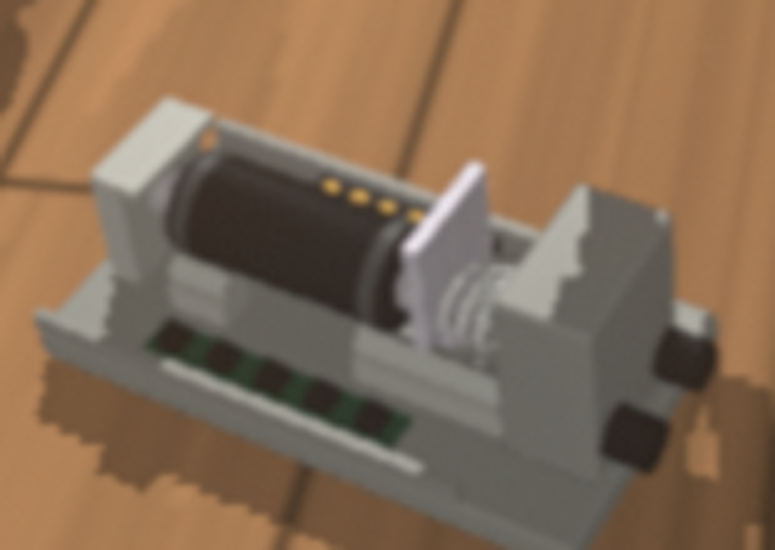

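View pics/k_top.png

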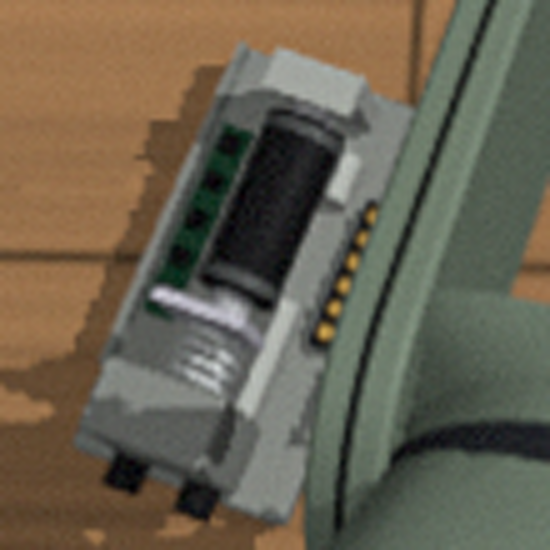

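```bash
python3 - <<'E'
from h import *
for n in('top','side'):
    D=np.load(f'pics/k_{n}.npy');im=np.load(f'pics/k_{n}im.npy')
    ys,xs=np.mgrid[130:345,125:300];ys=ys.ravel();xs=xs.ravel()
    ok=D[ys,xs]>0; P=deproj(n,np.c_[xs,ys][ok],D);v=im[ys,xs].max(1)[ok]
    B=np.array([tobay(p) for p in P])
    for a,b in((-56,-44),(-42,-30),(-25,-10),(-10,10),(15,30),(30,45),(47,51)):
        s=(B[:,0]>a)&(B[:,0]<b)&(abs(B[:,1])<(4)); 
        if s.sum()>3: print(n,a,b,s.sum(),np.percentile(B[s,2],[50,90]).round(1))
    # axis y from dark body
    s=(v<60)&(B[:,2]>40)&(B[:,2]<70)&(abs(B[:,1])<20)&(abs(B[:,0])<40)
    print('dark extents',np.percentile(B[s],[2,50,98],axis=0).round(1).tolist())
E
```

```text
top -56 -44 14 [51.  53.8]
top -42 -30 23 [60.6 63.6]
top -25 -10 22 [60.9 62.3]
top -10 10 25 [61.1 63.1]
top 15 30 25 [61.  64.3]
top 30 45 21 [62.1 63.8]
dark extents [[-38.5, -18.4, 43.8], [1.6, -4.5, 58.1], [37.7, 16.2, 64.2]]
side -56 -44 4 [14.3 61.6]
side -42 -30 31 [60.2 61.4]
side -25 -10 35 [60.4 61.5]
side -10 10 48 [60.2 61.5]
side 15 30 33 [60.6 62.1]
side 30 45 29 [60.7 61.6]
side 47 51 5 [61.8 62.9]
dark extents [[-30.7, 3.0, 40.9], [-0.1, 13.6, 54.2], [34.3, 19.1, 61.2]]
```

Seen from above and from the side, the top of the battery measures about 61 mm along its length, against 61 expected. It lies level, with the plate pushed back to about x -56 and the post under the lip. The arm is clear, so I'm handing in.

```bash
python3 -c "
from cell import *
print(sign_off(), get_obs()['clock'])"
```

```text
the job is handed in; nothing more can be done
the job is handed in; nothing more can be done
```

The long battery is in the bay: level in its cradles, with its post under the lip and the spring plate holding it. I handed the job in at about 13.5 s of the 38 s allowed.

**What I did:** I gripped the battery at mid-length and tilted it about 17°. I pressed its low end against the plate, at about 11 N with its middle near bay x -14. I brought the other end down inside the lip, lowered it into the cradles, let it slide back about 16 mm, released it and drew the arm well clear.

**Last checks:**
- **Level:** the top of the battery measured 60.6–62.1 mm along its length from the top camera and 60.2–60.7 mm from the side camera. The expected height is 61 mm.
- **Home under the lip:** the plate's top corners lie within about 2 mm of where they should be with the battery seated. In both pictures the lip-end post runs under the lip.
- **Forces:** the readings I took never went above about 12 N.
- **Other objects:** the arm never went near the short battery or the green and pink look-alikes. The last side picture I viewed with the short battery in it, just after release, shows it where it was.

**Disagreements:**
- Gripping the 38 mm battery, the gripper's opening read only about 35–36 mm.
- The arm stopped a few millimetres short of its commanded position while pushing against the spring, so I allowed for that in the later moves.

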